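# Put the craft room's tool tray and paint shelf in order

## Robot

A 7-joint arm with a two-finger parallel gripper is mounted at the origin on the work surface. World frame = base frame: x ahead of the robot, y to its left, z up, the work surface at z = 0. Lengths are in m, angles in rad, forces in N, time in s.
With the tool pointing down it reaches from about 0.4 to 0.85 m from the base axis. Payload 4.5 kg.
Tool frame: the origin (TCP) lies at the very end of the fingers, on their centre line; the grasp point (between the pads) lies 19 mm behind it (r.pinch_z is the distance from the TCP to the grasp point, in m); z points along the fingers, y is the line along which they close (so a half turn about z gives the same grasp; the last joint's range is limited). The gripper opens to 88 mm and grips with 3 to 60 N. Pads are 18 mm wide; open, the fingers measure 123 mm over their backs; the gripper's body (75 mm by 187 mm) begins 45 mm behind the grasp point.
Start: joints at [1.227, 0.689, -0.195, 1.565, 0.157, 0.902, -0.215], TCP at [0.231, -0.581, 0.239] pointing down, gripper open.
Joint ranges: [-3.01, 3.01], [-0.46, 2.08], [-1.47, 1.51], [0.13, 2.56], [-1, 4.14], [0.04, 2.09], [-2.66, 2.66]. Speed limits (rad/s): [2.57, 2.57, 3.14, 3.14, 3.14, 3.14, 3.14].

## Interface

Orientations are given as a unit quaternion [x, y, z, w].
In Python, from plant import r, cams gives the robot as it stands.
- The arm moves only by the shell command python3 -m pendant 'ROWS' [FORCE]. ROWS is JSON, a list of rows, each a list of 3 entries, a list of its own where there are three numbers: the closure, from -1 (fully open) to 1 (shut), then the shift along the tool's x, y, z in mm, then the turn, a rotation vector about the tool's x, y, z in degrees. A call has 1 to 8 rows; each row shifts and turns the commanded pose from where the row before left it, along the tool's axes as they then stand; what a row does not reach is not made up. A row lasts 1/8 s, in which the tool goes at most 62.5 mm and 10.7 degrees, less where a joint would pass 70% of its speed; a pose out of reach is approached as far as the arm can. A call with a gripper value outside its range is refused whole. The fingers move at their own pace and stop on an object; FORCE is the grip in N (left out, the last holds). Time passes only in rows, so rows that do not move let the fingers close. It gives the time, the measured TCP pose, the force, the opening and the grip force at its end, in the units of the state.
- r.get_state(): the state, without advancing time (a new reading comes with each control period).
- cams.snapshot(name): name is "scene" or "side" or "wrist"; returns a dict with "img" (480x640x3 uint8, red, green, blue), "camera_matrix" (3x3 intrinsics, pixels), "camera_from_world" (4x4, takes a point from world to camera coordinates); the wrist camera has in their place "tool_from_camera" (4x4, takes a point from camera to tool coordinates, whose origin is the TCP and whose axes are the flange's). Camera axes: x right, y up, looking along -z (the intrinsics and any distortion apply to the point x, -y, -z); pixel columns grow to the right and rows downward; lengths in m; the calibration is good to about 2 mm. A picture is of the moment at which its call begins: read the wrist's pose just before it. There is no depth.
- r.finish_job(): hands the job in; it is judged then, once.
The state is a dict: "clock": time; "q": joint angles; "qd": joint speeds; "joint_torque": joint torques, N m; "tool_pos": TCP position; "eef_rot": TCP orientation; "contact_force": force on the tool from outside, world axes, zero at the start; "moment": the same for the moment, N m; "opening": opening from 0.0 (shut) to 1.0 (fully open); "finger_force": force on a finger pad.
Only numpy, scipy, OpenCV 4.12 (cv2) and the standard library are available. Lean on these libraries where they do the work, as an engineer would, in place of code of your own. Each camera call takes 0.05 s, during which the arm holds its last target. There are 200 camera calls.

## Task

Clear the craft-room bench after the lesson: lay every hand tool that is out on it flat and fully home in the cut-out of the tool tray that has its outline, and stand all the paint pots upright on the low shelf in one straight row backed up to its rear lip, side by side with no more than a finger's width between neighbours. Keep the pots upright throughout and leave the other things on the bench where they are.

Things in the scene. Friction and masses are not known exactly. Their poses are not given: they have to be found in the camera images.
- tray: fixed shadow-cut tool tray, 268 x 198 mm: grey foam, top 20 mm above the bench, with four cut-outs 12 mm deep (white floors 8 mm above the bench), each 4 mm wider than its tool's outline on every side; thin white rim. Origin: centre of the underside; x along its 268 mm side, away from the robot (within 0.12 rad), y along its 198 mm side, z up. The cut-out of a tool that is not out stays empty
- square_pocket (a point): on the floor of the tray's L-shaped cut-out, nearest the robot on the tray's +y side: where the square's origin lies when seated; its axes are the tray's, and the seated square's x and y point along them
- block_pocket (a point): on the floor of the rectangular cut-out (98 x 63 mm, long side along tray x), at its centre: where the block's origin lies when seated, its x along tray x, either way round
- clamp_pocket (a point): on the floor of the C-shaped cut-out with a narrow T-ended branch, at the tray's +x end: where the clamp's origin lies when seated, the clamp's x and y along the tray's x and y
- driver_pocket (a point): on the floor of the long key-shaped cut-out along the tray's -y side, at the centre of its wide part: where the driver's origin lies when seated, its x along tray x (shaft to +x)
- square: loose small try square, 140 g, lying flat: aluminium stock 28 (x) x 84 (y) x 22 (high) mm, origin at the centre of its underside; thin steel blade at x = +14 to +94, y = +16 to +42 mm, 8 to 11 mm above the underside. Grip across the stock (28 mm, along x) at y about -8 mm; seated, the stock stands 10 mm above the foam. May be absent
- block: loose sanding block, 120 g, light wood on cork, 90 (x) x 55 (y) x 38 (high) mm, origin at the centre of its underside. Grip it across its 55 mm. Stands 26 mm above the foam when seated. May be absent
- clamp: loose grey G-clamp, 330 g, flat, 22 mm thick. Spine x +12 to +30, y -40 to +40 mm; jaws from it to x = -30 at y 24 to 40 and -40 to -24; 10 mm screw at x = -14 from y -40 to -72 with a 36 mm cross bar at y -67; 18 mm round foot inside at y -24 to -17. Origin: underside plane, x = y = 0. Grip across the spine (along x) at x 21, y 4 mm; seated, it stands 10 mm above the foam. May be absent
- driver: loose screwdriver, 100 g, lying flat: wooden handle 90 (x) x 26 (y) x 24 (high) mm with flats, so it does not roll; origin at the centre of the handle's underside; steel shaft 8 mm thick from x = +45 to +115 mm, 12 mm above the underside. Grip it across the handle (26 mm, along y); stands 12 mm above the foam when seated. May be absent
- shelf: fixed low plywood bench shelf: board 100 (x, depth) x 250 (y, length) mm, its top 65 mm above the bench, on two end legs; at its rear (+x) edge a lip 8 mm thick and 12 mm high, front face at x = +42 mm. Origin: on the bench under the centre of the board. Its open front (-x) faces the robot. A pot touching the lip has its centre at x = +16 mm
- pot1: loose paint pot, 160 g, white cylinder 52 mm across and 58 mm high with a black lid 47 mm across up to 72 mm; origin at the centre of its underside, z up. All pots are alike. May be absent
- pot2: loose paint pot, 160 g, white cylinder 52 mm across and 58 mm high with a black lid 47 mm across up to 72 mm; origin at the centre of its underside, z up. All pots are alike. May be absent
- pot3: loose paint pot, 160 g, white cylinder 52 mm across and 58 mm high with a black lid 47 mm across up to 72 mm; origin at the centre of its underside, z up. All pots are alike. May be absent
- pot4: loose paint pot, 160 g, white cylinder 52 mm across and 58 mm high with a black lid 47 mm across up to 72 mm; origin at the centre of its underside, z up. All pots are alike. May be absent
- spray: loose blue spray bottle, 72 mm across, 200 mm high; a bystander to leave alone; origin at the centre of its underside
- books: two stacked books, 110 x 170 x 38 mm; a bystander to leave alone; origin at the centre of its underside
- pencils: white mug of pencils, 72 mm across, 90 mm high, pencils to 155 mm; a bystander to leave alone; origin at the centre of its underside

How it is judged:
By the outcome, as a careful person would: the job done as asked, in the order asked, and still so for the second after the job is handed in, with the robot touching nothing.
Of square, block, clamp, driver only 3 to 4 are there at a start; the rules pass over those that are not, and their reading is None.
Of pot1, pot2, pot3, pot4 only 3 to 4 are there at a start; the rules pass over those that are not, and their reading is None.
At some moment in a run one of square, block, clamp may be knocked a few centimetres aside while the robot is not near it.
It also fails if it takes over 210 s, if anything falls off the work surface, if the arm or the gripper's body presses on something with over 40 N, if the wrist force passes 120 N, or if a joint passes its speed limit or range.

## Working session

There is one attempt and no reset: what is moved stays moved. The work goes in short steps, Python scripts to look and compute and a shell command to move; the robot and the scene stay as the last step left them, time stands still between calls to the robot, and variables do not carry over. Pictures are saved under pics/ and viewed, at most 14 in all, crops included, and the job is handed in when it is done.

```bash
ls; mkdir -p pics
python3 - <<'E'
from plant import r,cams
import cv2,numpy as np
print(r.get_state(), r.pinch_z)
for n in ['scene','side','wrist']:
    s=cams.snapshot(n); cv2.imwrite(f'pics/{n}0.png',s['img'][:,:,::-1])
    print(n,{k:np.round(v,4).tolist() for k,v in s.items() if k!='img'})
E
```

```text
pics
{'clock': 0.0, 'q': array([ 1.22681021,  0.68996488, -0.19451223,  1.5663263 ,  0.15734051,
        0.90251203, -0.21511245]), 'qd': array([ 7.10937615e-06,  1.90522474e-04, -1.53274892e-03,  1.30939495e-03,
        2.14878371e-03, -2.41008426e-04,  1.04732592e-03]), 'joint_torque': array([ 1.87274111e-06, -5.27558041e+01, -1.26709800e+00, -1.53426343e+01,
       -5.27419941e-02,  6.64226536e-03,  1.53229444e-04]), 'tool_pos': array([ 0.23025198, -0.58036897,  0.23792665]), 'eef_rot': array([ 9.82203501e-01,  1.87817624e-01, -2.51948409e-04, -8.71764927e-04]), 'contact_force': array([ 0.3598399 , -0.15678564, -0.34696001]), 'moment': array([-0.01394018, -0.01133242, -0.03433233]), 'finger_force': 0.0, 'opening': 0.997777561120133} 0.0187
scene {'camera_matrix': [[554.3287, 0.0, 319.951], [0.0, 554.3287, 242.3897], [0.0, 0.0, 1.0]], 'camera_from_world': [[-0.51, 0.8601, -0.0148, 0.296], [-0.5567, -0.3169, 0.7679, 0.2756], [0.6557, 0.3999, 0.6404, -1.5164], [0.0, 0.0, 0.0, 1.0]]}
side {'camera_matrix': [[524.0125, 0.0, 315.538], [0.0, 524.0125, 241.9441], [0.0, 0.0, 1.0]], 'camera_from_world': [[-0.9885, -0.1499, -0.0173, 0.5567], [0.0939, -0.701, 0.707, -0.085], [-0.1181, 0.6973, 0.707, -1.1502], [0.0, 0.0, 0.0, 1.0]]}
wrist {'camera_matrix': [[404.5371, 0.0, 319.1709], [0.0, 404.5371, 242.0993], [0.0, 0.0, 1.0]], 'tool_from_camera': [[-0.0007, 0.9519, 0.3065, 0.0799], [1.0, 0.0012, -0.0013, -0.0015], [-0.0016, 0.3065, -0.9519, -0.1447], [0.0, 0.0, 0.0, 1.0]]}
```

View pics/scene0.png

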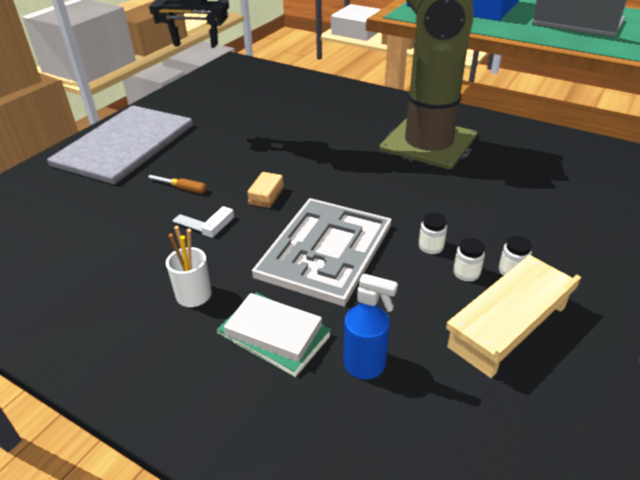

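View pics/side0.png

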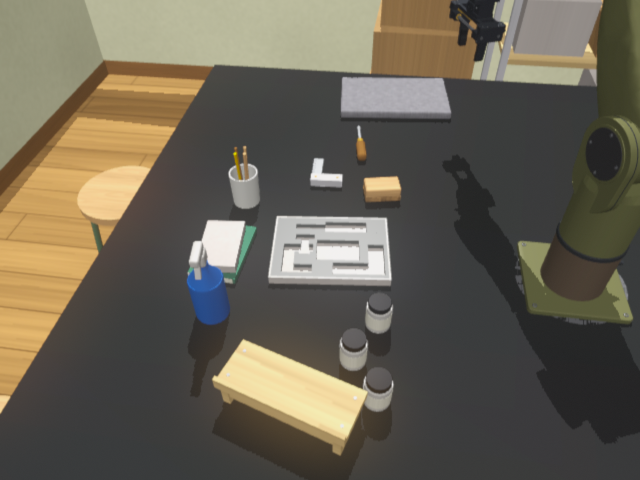

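```bash
cat > h.py <<'E'
import numpy as np, cv2, pickle
from plant import r,cams
from scipy.spatial.transform import Rotation as R
def snap(n,name):
    st=r.get_state(); s=cams.snapshot(n); K=s['camera_matrix']
    if n=='wrist':
        T=np.eye(4);T[:3,:3]=R.from_quat(st['eef_rot']).as_matrix();T[:3,3]=st['tool_pos']
        W=T@s['tool_from_camera']
    else: W=np.linalg.inv(s['camera_from_world'])
    pickle.dump((K,W),open(f'pics/{name}.pkl','wb')); cv2.imwrite(f'pics/{name}.png',s['img'][:,:,::-1]); return s['img']
def pix(name,u,v,z):
    K,W=pickle.load(open(f'pics/{name}.pkl','rb'))
    d=W[:3,:3]@np.array([(u-K[0,2])/K[0,0],-(v-K[1,2])/K[1,1],-1]); o=W[:3,3]
    return (o+d*(z-o[2])/d[2])
def crop(name,x0,y0,x1,y1,k):
    im=cv2.imread(f'pics/{name}.png')[y0:y1,x0:x1]
    cv2.imwrite(f'pics/{name}_c{x0}_{y0}.png',cv2.resize(im,None,fx=k,fy=k,interpolation=cv2.INTER_CUBIC))
def yaw():  # tool x heading in world
    m=R.from_quat(r.get_state()['eef_rot']).as_matrix(); return np.arctan2(m[1,0],m[0,0])
def go(x,y,z,yw=None):
    """shift (mm, tool axes, before the turn) and the turn about tool z (deg); levels too"""
    st=r.get_state(); m=R.from_quat(st['eef_rot']).as_matrix()
    d=m.T@(np.array([x,y,z])-st['tool_pos'])*1000
    y0=yaw(); yw=y0 if yw is None else yw
    t=R.from_euler('z',yw).as_matrix()@np.diag([1,-1,-1.])
    rv=R.from_matrix(m.T@t).as_rotvec(degrees=True)
    print('shift',d.round(1),'turn',rv.round(2),'yaw now',round(y0,4))
E
python3 - <<'E'
from h import *
snap('scene','sc');snap('side','sd')
P=lambda n,u,v,z: print(n,u,v,pix(n,u,v,z).round(3))
for u,v in [(312,200),(391,220),(345,299),(255,275)]:P('sc',u,v,.02)
for u,v in [(275,217),(388,219),(391,284),(270,282)]:P('sd',u,v,.02)
print('block');P('sc',264,181,.038);P('sd',382,184,.038)
print('square');P('sc',217,222,.022);P('sd',326,180,.022)
print('driver');P('sc',190,185,.024);P('sc',150,178,.016);P('sd',361,150,.024)
print('pots')
for u,v in [(434,222),(471,248),(518,248)]:P('sc',u,v,.072)
for u,v in [(379,303),(354,339),(378,379)]:P('sd',u,v,.072)
print('shelf')
for u,v in [(530,260),(578,280),(497,355),(450,320)]:P('sc',u,v,.065)
for u,v in [(244,345),(365,394),(350,432),(217,379)]:P('sd',u,v,.065)
crop('sc',130,140,410,310,2.8)
go(0.55,0,0.35,0)
E
```

```text
sc 312 200 [ 0.415 -0.119  0.02 ]
sc 391 220 [0.394 0.071 0.02 ]
sc 345 299 [0.656 0.099 0.02 ]
sc 255 275 [ 0.686 -0.085  0.02 ]
sd 275 217 [ 0.678 -0.097  0.02 ]
sd 388 219 [ 0.404 -0.126  0.02 ]
sd 391 284 [0.387 0.08  0.02 ]
sd 270 282 [0.646 0.109 0.02 ]
block
sc 264 181 [ 0.426 -0.245  0.038]
sd 382 184 [ 0.427 -0.237  0.038]
square
sc 217 222 [ 0.591 -0.256  0.022]
sd 326 180 [ 0.574 -0.255  0.022]
driver
sc 190 185 [ 0.511 -0.403  0.024]
sc 150 178 [ 0.527 -0.519  0.016]
sd 361 150 [ 0.494 -0.399  0.024]
pots
sc 434 222 [0.42  0.175 0.072]
sc 471 248 [0.462 0.267 0.072]
sc 518 248 [0.418 0.344 0.072]
sd 379 303 [0.41  0.177 0.072]
sd 354 339 [0.45  0.267 0.072]
sd 378 379 [0.4   0.343 0.072]
shelf
sc 530 260 [0.432 0.372 0.065]
sc 578 280 [0.444 0.461 0.065]
sc 497 355 [0.683 0.386 0.065]
sc 450 320 [0.65  0.296 0.065]
sd 244 345 [0.65  0.303 0.065]
sd 365 394 [0.42  0.371 0.065]
sd 350 432 [0.439 0.442 0.065]
sd 217 379 [0.68  0.379 0.065]
shift [ 511.2 -421.9 -111.3] turn [-5.000e-02  1.000e-02  2.165e+01] yaw now 0.3778
```

View pics/sc_c130_140.png

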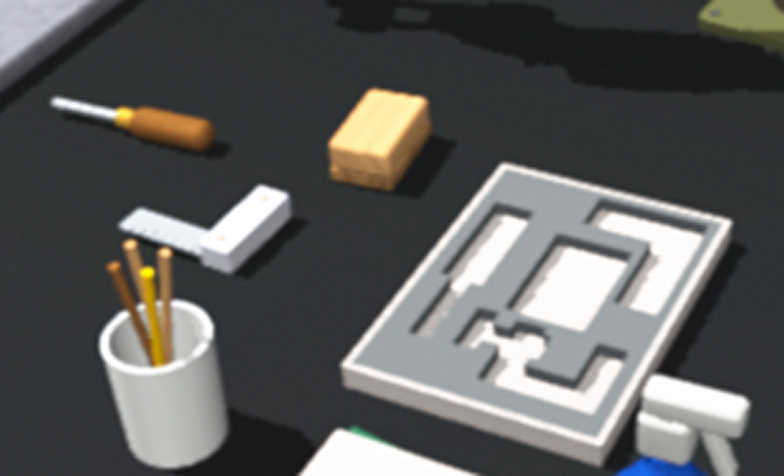

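```bash
python3 -c "
from h import *
go(.6,-.2,.35,0)"
```

```text
shift [ 483.9 -217.6 -111.5] turn [-5.000e-02  1.000e-02  2.165e+01] yaw now 0.3778
```

```bash
python3 -m pendant '[[-1,[48,-22,-20],[0,0,0]],[-1,[54,-24,-12],[0,0,0]],[-1,[54,-24,-12],[0,0,0]],[-1,[54,-24,-12],[0,0,0]],[-1,[54,-24,-12],[0,0,0]],[-1,[54,-24,-12],[0,0,0]],[-1,[54,-24,-12],[0,0,0]],[-1,[54,-24,-12],[0,0,0]]]' && python3 -m pendant '[[-1,[56,-27,-7],[0,0,0]],[-1,[0,0,0],[0,0,10]],[-1,[0,0,0],[0,0,10]],[-1,[0,0,0],[0,0,1.65]],[-1,[0,0,0],[0,0,0]],[-1,[0,0,0],[0,0,0]]]' && python3 -c "
from h import *
snap('wrist','w1');go(.6,-.2,.35,0);print(r.get_state()['q'])"
```

```text
clock: 1.25
tool_pos: [0.5574, -0.2457, 0.3431]
eef_rot: [0.982, 0.188, -0.0, 0.0]
contact_force: [0.2, -1.2, -0.5]
opening: 1.003
finger_force: 0.0
clock: 2.0
tool_pos: [0.5984, -0.2016, 0.3497]
eef_rot: [1.0, 0.001, -0.0, -0.0]
contact_force: [-0.1, -0.4, 0.1]
opening: 1.0
finger_force: 0.0
shift [ 1.6 -1.7 -0.3] turn [-0.01 -0.    0.05] yaw now 0.0009
[ 0.29932713  0.59192468 -0.08750021  1.39086442  0.05302873  1.161087
 -1.36441296]
```

View pics/w1.png

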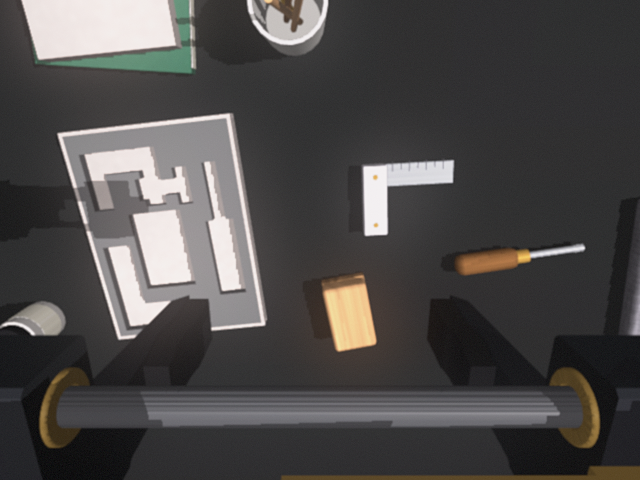

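```bash
python3 -c "
from h import *
crop('w1',40,100,290,350,2.4)
crop('w1',310,145,600,360,2.7)
a=cv2.imread('pics/w1_c40_100.png');b=cv2.imread('pics/w1_c310_145.png')
print(a.shape,b.shape)"
```

```text
(600, 600, 3) (580, 783, 3)
```

View pics/w1_c40_100.png

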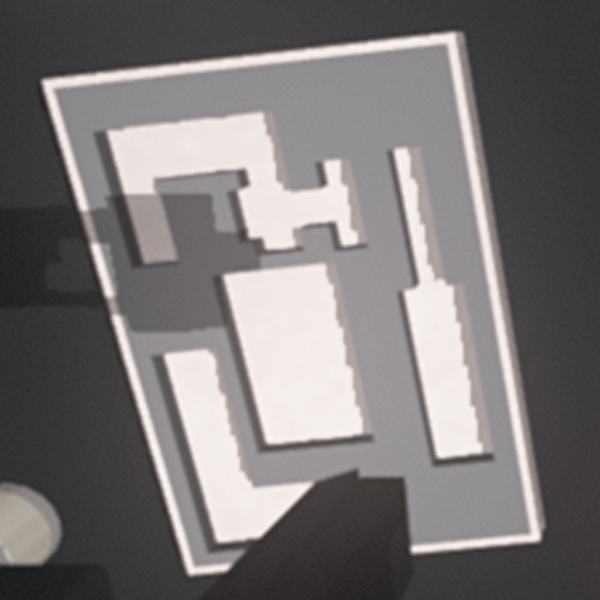

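View pics/w1_c310_145.png

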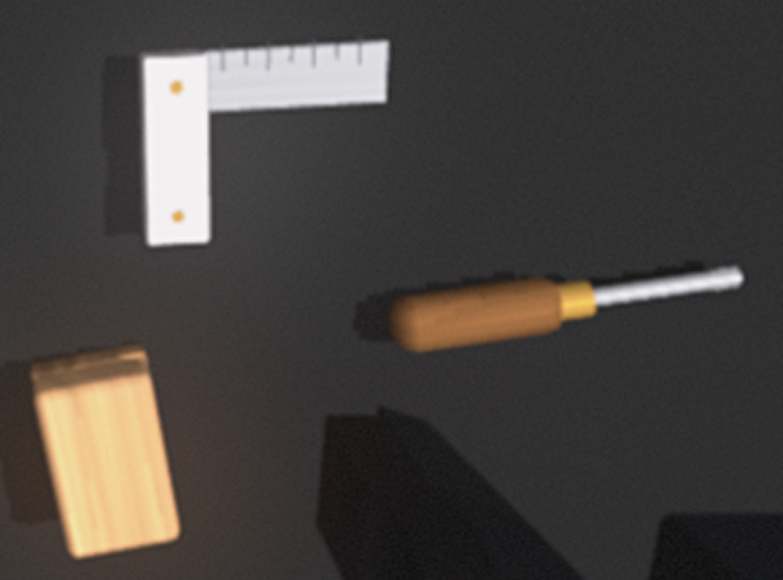

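```bash
cat >> h.py <<'E'
def fit(model,world,yw=None):
    """model,world: Nx2; gives origin, yaw, rms(mm)"""
    m=np.array(model,float)/1000;w=np.array(world)[:,:2]
    a=m-m.mean(0);b=w-w.mean(0)
    if yw is None: yw=np.arctan2((a[:,0]*b[:,1]-a[:,1]*b[:,0]).sum(),(a*b).sum())
    Q=np.array([[np.cos(yw),-np.sin(yw)],[np.sin(yw),np.cos(yw)]])
    o=w.mean(0)-Q@m.mean(0); e=(w-o-m@Q.T)*1000
    print(o.round(4),round(float(yw),4),'res',e.round(1).tolist()); return o,yw,Q
E
python3 - <<'E'
from h import *
A=lambda p,z:[pix('w1',u/2.4+40,v/2.4+100,z) for u,v in p]
B=lambda p,z:[pix('w1',u/2.7+310,v/2.7+145,z) for u,v in p]
t,ty,Q=fit([(134,99),(134,-99),(-134,-99),(-134,99)],A([(42,80),(458,34),(540,541),(190,575)],.02))
print('bp');fit([(49,31.5),(49,-31.5),(-49,-31.5),(-49,31.5)],A([(218,275),(335,264),(372,438),(262,450)],.02),ty)
print('dp');fit([(49,17),(49,-17),(-49,-17),(-49,17)],A([(400,290),(460,283),(494,459),(433,465)],.02),ty)
print('sp');fit([(98,46),(98,12),(18,12),(-18,46)],A([(160,355),(213,350),(250,487),(213,550)],.02),ty)
print('square');s=fit([(-14,42),(14,42),(14,-42),(-14,-42),(94,42),(94,16)],B([(143,55),(209,53),(210,241),(149,244)],.022)+B([(388,41),(386,102)],.011))
print('grip',s[0]+s[2]@[0,-.008])
print('block');fit([(45,27.5),(45,-27.5),(-45,-27.5),(-45,27.5)],B([(36,392),(149,375),(179,538),(75,557)],.038))
print('driver');fit([(-45,0),(115,0)],B([(391,324),(742,277)],.013))
E
```

```text
[ 0.5321 -0.0175] 0.107 res [[-0.2, 0.4], [-0.5, -0.4], [0.4, 0.7], [0.3, -0.7]]
bp
[ 0.5153 -0.0085] 0.107 res [[-0.6, -2.0], [-1.7, 1.3], [1.3, 2.1], [1.1, -1.4]]
dp
[ 0.5057 -0.0852] 0.107 res [[-0.3, -1.6], [-0.3, 1.7], [0.3, 0.4], [0.4, -0.6]]
sp
[0.4256 0.0091] 0.107 res [[-0.5, -3.3], [-1.4, 2.8], [0.4, 2.5], [1.5, -2.0]]
square
[ 0.5771 -0.2681] -1.5198 res [[0.7, 0.5], [0.1, 0.3], [0.0, -0.3], [0.0, -0.8], [-0.1, 0.4], [-0.8, -0.1]]
grip [ 0.56913309 -0.26848464]
block
[ 0.4302 -0.2407] 0.203 res [[0.1, -1.3], [-2.6, 1.3], [0.9, 2.1], [1.6, -2.2]]
driver
[ 0.499  -0.4196] -1.4265 res [[-0.2, 1.4], [0.2, -1.4]]
```

```bash
python3 -c "
from h import *
go(.5691,-.2685,.10,.051)"
```

```text
shift [-29.3  66.8 249.7] turn [-0.01 -0.   -2.87] yaw now 0.0009
```

```bash
python3 -m pendant '[[-0.3,[-6,13,50],[0,0,-2.9]],[-0.3,[-6,13,50],[0,0,0]],[-0.3,[-6,13,50],[0,0,0]],[-0.3,[-6,13,50],[0,0,0]],[-0.3,[-6,13,50],[0,0,0]],[-0.3,[0,0,0],[0,0,0]],[-0.3,[0,0,0],[0,0,0]]]' 20 && python3 -c "
from h import *
snap('wrist','w2');go(.5691,-.2685,.013,.051)"
```

```text
clock: 2.92
tool_pos: [0.5728, -0.2673, 0.1015]
eef_rot: [1.0, 0.026, 0.002, 0.0]
contact_force: [-0.2, 0.2, 1.4]
opening: 0.648
finger_force: 0.0
shift [-4.7  1.  89.1] turn [ 0.05 -0.26  0.04] yaw now 0.0517
```

View pics/w2.png

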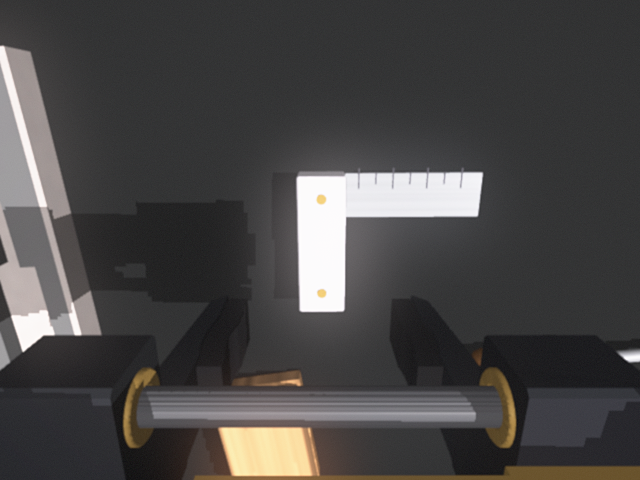

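```bash
python3 -c "
from h import *
s=fit([(-14,42),(14,42),(14,-42),(-14,-42)],[pix('w2',u,v,.022) for u,v in [(298,173),(345,173),(345,311),(300,311)]])
g=s[0]+s[2]@[0,-.008];print(g)
go(*g,.013,s[1]+np.pi/2)"
```

```text
[ 0.5781 -0.2676] -1.5121 res [[0.4, -1.0], [0.1, 1.1], [-0.4, 0.1], [-0.1, -0.2]]
[ 0.57015557 -0.26805799]
shift [-3.7  0.6 89.1] turn [ 0.05 -0.26 -0.4 ] yaw now 0.0517
```

```bash
python3 -m pendant '[[-0.3,[-3,0.6,40],[0,0,0]],[-0.3,[0,0,35],[0,0,0]],[-0.3,[0,0,12],[0,0,0]],[-0.3,[0,0,0],[0,0,0]],[1,[0,0,0],[0,0,0]],[1,[0,0,0],[0,0,0]],[1,[0,0,0],[0,0,0]],[1,[0,0,0],[0,0,0]]]' 25 && python3 -c "
from h import *
go(.5702,-.268,.013,.051)"
```

```text
clock: 3.98
tool_pos: [0.5686, -0.2686, 0.0134]
eef_rot: [1.0, 0.025, 0.001, 0.0]
contact_force: [-0.6, 0.7, 4.5]
opening: 0.317
finger_force: 25.0
shift [ 1.6 -0.5  0.4] turn [ 0.03 -0.06 -0.03] yaw now 0.0505
```

```bash
python3 -c "
from h import *
go(.4266,-.0003,.0213+.06,.107+np.pi/2)"
```

```text
shift [-128.2 -275.1  -68.1] turn [ 7.000e-02 -2.000e-02 -9.324e+01] yaw now 0.0505
```

```bash
python3 -m pendant '[[1,[0,0,-34],[0,0,0]],[1,[0,0,-34],[0,0,0]],[1,[-16,-35,0],[0,0,0]],[1,[-22,-48,0],[0,0,0]],[1,[-22,-48,0],[0,0,0]],[1,[-22,-48,0],[0,0,0]],[1,[-22,-48,0],[0,0,0]],[1,[-24,-48,0],[0,0,0]]]' && python3 -m pendant '[[1,[0,0,0],[0,0,-7]],[1,[0,0,0],[0,0,-10]],[1,[0,0,0],[0,0,-10]],[1,[0,0,0],[0,0,-10]],[1,[0,0,0],[0,0,-10]],[1,[0,0,0],[0,0,-10]],[1,[0,0,0],[0,0,-10]],[1,[0,0,0],[0,0,-10]]]' && python3 -m pendant '[[1,[0,0,0],[0,0,-9]],[1,[0,0,0],[0,0,-7.2]],[1,[0,0,0],[0,0,0]],[1,[0,0,0],[0,0,0]]]' && python3 -c "
from h import *
go(.4266,-.0003,.0213,.107+np.pi/2);print(r.get_state()['q']);snap('wrist','w3')"
```

```text
clock: 4.97
tool_pos: [0.4261, 0.0013, 0.0808]
eef_rot: [1.0, 0.025, 0.001, -0.0]
contact_force: [0.2, 0.8, -1.9]
opening: 0.313
finger_force: 25.0
clock: 5.98
tool_pos: [0.4266, -0.0002, 0.0806]
eef_rot: [0.765, 0.644, 0.0, 0.0]
contact_force: [1.1, 0.5, -1.4]
opening: 0.314
finger_force: 25.0
clock: 6.48
tool_pos: [0.4265, -0.0002, 0.0807]
eef_rot: [0.669, 0.743, 0.0, 0.0]
contact_force: [0.3, 0.8, -1.9]
opening: 0.309
finger_force: 25.0
shift [-0.1  0.1 59.4] turn [ 0.01  0.01 -0.16] yaw now 1.675
[-0.01890444  0.77141372 -0.14277161  2.27568732  0.78759565  0.1405686
 -0.80007365]
```

View pics/w3.png

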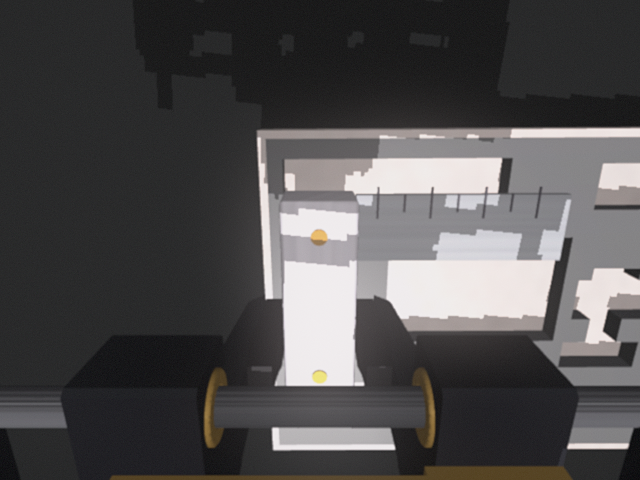

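```bash
python3 -c "
from h import *
yw=.107
fit([(-18,46),(98,46)],[pix('w3',u,v,.02) for u,v in [(284,158),(511,158)]])
fit([(-18,46),(98,46)],[pix('w3',u,v,.02) for u,v in [(284,158),(511,158)]],yw)
print(pix('w3',260,130,.02))
Q=R.from_euler('z',yw).as_matrix()[:2,:2];print(np.array([.5321,-.0175])+Q@[-.134,.099])
st=r.get_state();z=st['tool_pos'][2]+.0088-.0134+.0134
s=fit([(-14,42),(14,42),(94,42)],[pix('w3',u,v,h) for u,v,h in [(281,198,z),(357,198,z),(571,195,z-.011)]])
"
```

```text
[0.4243 0.0124] 0.1034 res [[1.2, 0.1], [-1.2, -0.1]]
[0.4245 0.0122] 0.107 res [[1.2, 0.3], [-1.2, -0.3]]
[0.39013358 0.06864297 0.02      ]
[0.38829355 0.06662316]
[0.4243 0.0104] 0.0917 res [[1.5, 0.0], [-0.6, 0.1], [-0.8, -0.1]]
```

```bash
python3 -m pendant '[[1,[1.5,0,25],[0,0,-0.3]],[1,[0,0,18],[0,0,0]],[1,[0,0,8],[0,0,0]],[1,[0,0,4],[0,0,0]],[1,[0,0,3],[0,0,0]],[1,[0,0,0],[0,0,0]]]'
```

```text
clock: 7.28
tool_pos: [0.4274, 0.0003, 0.037]
eef_rot: [0.667, 0.745, -0.002, -0.0]
contact_force: [0.1, -0.1, -1.7]
opening: 0.313
finger_force: 25.0
```

```bash
python3 -m pendant '[[1,[0,0,0],[0,0,0]],[1,[0,0,0],[0,0,0]]]'; python3 -c "
from h import *
go(.4266,.0012,.0213,.107+np.pi/2);print(r.get_state()['q'])"
```

```text
clock: 7.52
tool_pos: [0.4274, 0.0002, 0.0373]
eef_rot: [0.667, 0.745, -0.002, -0.0]
contact_force: [0.1, 0.7, -1.8]
opening: 0.316
finger_force: 25.0
shift [ 1.1 -0.7 16. ] turn [-0.2   0.17  0.26] yaw now 1.6824
[-0.05035124  0.8723037  -0.09695286  2.28287609  1.67009614  0.07752018
 -1.67191912]
```

```bash
python3 -m pendant '[[1,[0,0,4],[0,0,0]],[1,[0,0,4],[0,0,0]],[1,[0,0,2],[0,0,0]],[1,[0,0,0],[0,0,0]]]'; python3 -c "
from h import *
go(.4266,.0012,.0213,.107+np.pi/2);print(r.get_state()['q'])"
```

```text
clock: 8.02
tool_pos: [0.4272, 0.0001, 0.0271]
eef_rot: [0.667, 0.745, -0.002, -0.0]
contact_force: [-0.8, -0.0, -1.3]
opening: 0.314
finger_force: 25.0
shift [ 1.1 -0.4  5.8] turn [-0.24  0.14  0.26] yaw now 1.6823
[ 0.00976286  0.89822282 -0.19385772  2.28054371  1.72295405  0.15556582
 -1.72590405]
```

It moves on; speed limits near the wrist singularity cut the earlier rows short.

```bash
python3 -m pendant '[[1,[1,0,2],[0,0,0.2]],[1,[0,0,2],[0,0,0]],[1,[0,0,1],[0,0,0]],[1,[0,0,0],[0,0,0]]]'; python3 -c "
from h import *
go(.4266,.0012,.0213,.107+np.pi/2);print(r.get_state()['q'])"
```

```text
clock: 8.52
tool_pos: [0.4271, 0.0012, 0.0221]
eef_rot: [0.668, 0.744, -0.002, -0.0]
contact_force: [-0.3, 0.2, -1.9]
opening: 0.312
finger_force: 25.0
shift [ 0.1 -0.5  0.8] turn [-0.22  0.15  0.07] yaw now 1.679
[ 0.02858231  0.91157849 -0.22854932  2.27984313  1.7476768   0.1856246
 -1.75618919]
```

```bash
python3 -m pendant '[[-0.1,[0,0,0],[0,0,0]],[-0.1,[0,0,0],[0,0,0]],[-0.1,[0,0,0],[0,0,0]],[-0.1,[0,0,-10],[0,0,0]],[-0.1,[0,0,-20],[0,0,0]],[-0.1,[0,0,-30],[0,0,0]],[-0.1,[0,0,-40],[0,0,0]],[-0.1,[0,0,-50],[0,0,0]]]'; python3 -c "
from h import *
snap('wrist','w4');snap('scene','sc4');print(r.get_state()['q']);go(.4302,-.2407,.12,.203)"
```

```text
clock: 9.52
tool_pos: [0.4277, 0.0013, 0.1689]
eef_rot: [0.668, 0.744, -0.002, 0.001]
contact_force: [0.9, -0.7, -0.3]
opening: 0.549
finger_force: 0.0
[ 0.30235408  0.63401011 -0.65352508  2.19162525  0.7705117   0.55015375
 -0.83237434]
shift [-241.2  -26.6   52.2] turn [ 0.47 -0.14 84.49] yaw now 1.6776
```

View pics/w4.png

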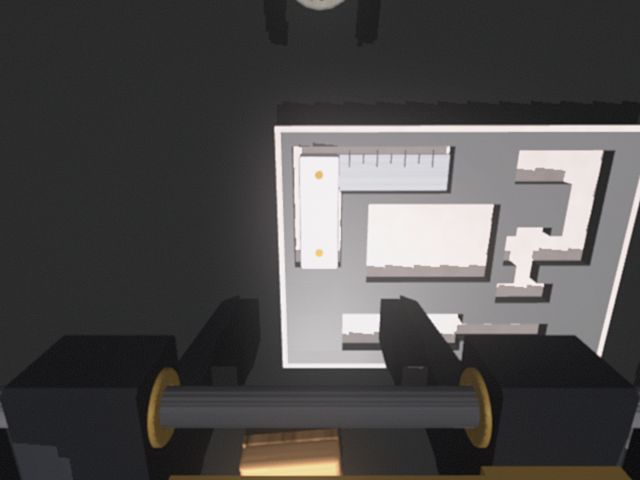

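```bash
python3 -c "
from h import *
P=lambda l,z:[pix('w4',u,v,z) for u,v in l]
fit([(49,31.5),(49,-31.5),(-49,-31.5),(-49,31.5)],P([(494,204),(487,279),(366,279),(369,204)],.02),.107)
fit([(-134,99),(134,99),(-134,-99)],P([(276,127),(637,125),(284,367)],.02))
fit([(-14,42),(14,42),(14,-42),(-14,-42)],P([(301,154),(339,154),(338,269),(302,269)],.03))
"
```

```text
[ 0.5121 -0.0047] 0.107 res [[-3.3, -1.7], [-1.0, 1.4], [2.0, 1.6], [2.3, -1.2]]
[ 0.5285 -0.0152] 0.1243 res [[6.5, 1.2], [-9.7, -3.8], [3.2, 2.6]]
[0.4268 0.0112] 0.1076 res [[0.9, 0.7], [-1.0, 0.5], [-0.4, -0.6], [0.5, -0.5]]
```

```bash
python3 -m pendant '[[-1,[-25,-3,0],[0,0,0]],[-1,[-44,-5,0],[0,0,0]],[-1,[-44,-5,0],[0,0,0]],[-1,[-44,-5,0],[0,0,0]],[-1,[-44,-5,0],[0,0,0]],[-1,[-40,-4,0],[0,0,0]],[-1,[0,0,0],[0,0,10]],[-1,[0,0,0],[0,0,10]]]' && python3 -m pendant '[[-1,[0,0,0],[0,0,10]],[-1,[0,0,0],[0,0,10]],[-1,[0,0,0],[0,0,10]],[-1,[0,0,0],[0,0,10]],[-1,[0,0,0],[0,0,10]],[-1,[0,0,0],[0,0,10]],[-1,[0,0,0],[0,0,4.5]],[-1,[0,0,0],[0,0,0]]]' && python3 -c "
from h import *
print(r.get_state()['q']);go(.4302,-.2407,.12,.203)"
```

```text
clock: 10.62
tool_pos: [0.4267, -0.2418, 0.168]
eef_rot: [0.79, 0.614, -0.002, 0.001]
contact_force: [0.4, 0.1, 0.5]
opening: 1.005
finger_force: 0.0
clock: 11.62
tool_pos: [0.4271, -0.241, 0.1684]
eef_rot: [0.995, 0.102, -0.001, 0.002]
contact_force: [0.3, 0.5, -0.8]
opening: 1.003
finger_force: 0.0
[ 0.60721743  0.64065955 -0.30251121  2.03280118  0.37622748  0.52033819
 -1.33416274]
shift [ 3.2  0.1 48.4] turn [0.24 0.11 0.1 ] yaw now 0.2047
```

```bash
python3 -m pendant '[[-1,[3,0,40],[0,0,0.1]],[-1,[0,0,50],[0,0,0]],[-1,[0,0,40],[0,0,0]],[-1,[0,0,20],[0,0,0]],[1,[0,0,0],[0,0,0]],[1,[0,0,0],[0,0,0]],[1,[0,0,0],[0,0,0]],[1,[0,0,0],[0,0,0]]]' 25 && python3 -c "
from h import *
print(r.get_state()['q']);go(.4302,-.2407,.018,.203)"
```

```text
clock: 12.62
tool_pos: [0.4311, -0.2413, 0.0199]
eef_rot: [0.995, 0.101, 0.001, 0.002]
contact_force: [0.3, -0.4, 5.0]
opening: 0.623
finger_force: 25.0
[ 0.46584535  0.91843818 -0.08380115  2.09609616  0.51183677  0.14323206
 -1.46141022]
shift [-0.8 -0.8  1.9] turn [ 0.28 -0.06 -0.07] yaw now 0.2017
```

```bash
python3 -m pendant '[[1,[0,0,-30],[0,0,0]],[1,[0,0,-45],[0,0,0]],[1,[0,0,0],[0,0,0]]]' && python3 -c "
from h import *
go(.515,-.007,.09,.107)"
```

```text
clock: 13.0
tool_pos: [0.4322, -0.2418, 0.0967]
eef_rot: [0.995, 0.1, 0.003, 0.003]
contact_force: [1.1, -0.7, -1.5]
opening: 0.62
finger_force: 25.0
shift [ 128.  -213.5    5.7] turn [ 0.41 -0.28  5.39] yaw now 0.2011
```

```bash
python3 -m pendant '[[1,[16,-28,3],[0,0,0]],[1,[28,-45,3],[0,0,0]],[1,[28,-47,0],[0,0,0]],[1,[28,-47,0],[0,0,0]],[1,[28,-46,0],[0,0,0]],[1,[0,0,0],[0.3,-0.2,5.4]],[1,[0,0,0],[0,0,0]],[1,[0,0,0],[0,0,0]]]' && python3 -c "
from h import *
go(.515,-.007,.028,.107);snap('wrist','w5')"
```

```text
clock: 14.0
tool_pos: [0.5126, -0.0077, 0.0865]
eef_rot: [0.999, 0.054, -0.003, 0.0]
contact_force: [0.5, -0.3, -2.2]
opening: 0.624
finger_force: 25.0
shift [ 2.8 -0.4 58.5] turn [0.   0.3  0.03] yaw now 0.1075
```

View pics/w5.png

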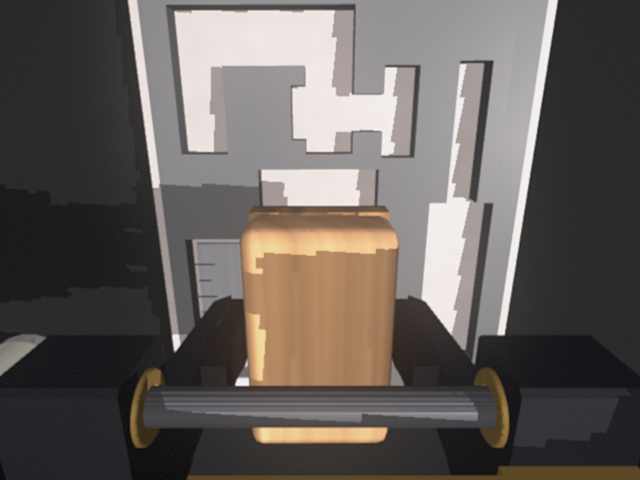

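```bash
python3 -c "
from h import *
P=lambda l,z:[pix('w5',u,v,z) for u,v in l]
a,_,Q=fit([(49,31.5),(49,-31.5)],P([(260,169),(378,169)],.02),.107)
fit([(49,17),(49,-17)],P([(430,203),(492,204)],.02),.107)
b,_,_=fit([(45,27.5),(45,-27.5)],P([(250,208),(389,208)],.0666),.107)
print('tray-frame err',Q.T@(a-b)*1000)
"
```

```text
[ 0.5145 -0.0062] 0.107 res [[0.1, -0.9], [-0.1, 0.9]]
[ 0.5044 -0.0833] 0.107 res [[0.3, -0.4], [-0.3, 0.4]]
[ 0.5088 -0.007 ] 0.107 res [[-0.1, 1.4], [0.1, -1.4]]
tray-frame err [5.65587601 0.14543364]
```

```bash
python3 -m pendant '[[1,[3.2,0,12],[0,0.3,0]],[1,[0,0,14],[0,0,0]],[1,[0,0,14],[0,0,0]],[1,[0,0,8],[0,0,0]],[1,[0,0,5],[0,0,0]],[1,[0,0,3],[0,0,0]],[1,[0,0,0],[0,0,0]]]' && python3 -c "
from h import *
go(.515,-.007,.028,.107);print(r.get_state()['q'])"
```

```text
clock: 14.92
tool_pos: [0.5166, -0.0061, 0.031]
eef_rot: [0.999, 0.054, 0.001, -0.0]
contact_force: [-0.1, 0.7, -1.9]
opening: 0.627
finger_force: 25.0
shift [-1.7  0.8  3. ] turn [-0.05 -0.09  0.03] yaw now 0.1075
[-0.02599241  0.90435479 -0.08445338  2.02669004  0.3034365   0.22056797
 -1.83794169]
```

```bash
python3 -m pendant '[[1,[-0.8,0,2],[0,0,0]],[1,[0,0,0.7],[0,0,0]],[1,[0,0,0],[0,0,0]],[-1,[0,0,0],[0,0,0]],[-1,[0,0,0],[0,0,0]],[-1,[0,0,-20],[0,0,0]],[-1,[0,0,-40],[0,0,0]],[-1,[0,0,-50],[0,0,0]]]' && python3 -c "
from h import *
print(r.get_state()['q']);go(.499,-.4196,.15,-1.4265+np.pi)"
```

```text
clock: 15.92
tool_pos: [0.5149, -0.0063, 0.1389]
eef_rot: [0.999, 0.054, -0.0, -0.0]
contact_force: [1.1, 0.4, 0.8]
opening: 1.002
finger_force: 0.0
[ 0.03446941  0.70627781 -0.18085905  1.98693224  0.25833891  0.47060508
 -1.79830351]
shift [-60.2 409.2 -11.4] turn [-7.00e-02 -2.00e-02 -9.21e+01] yaw now 0.1076
```

```bash
python3 -m pendant '[[-1,[-5,35,-5],[0,0,0]],[-1,[-7,50,-6],[0,0,0]],[-1,[-8,56,0],[0,0,0]],[-1,[-8,56,0],[0,0,0]],[-1,[-8,56,0],[0,0,0]],[-1,[-8,56,0],[0,0,0]],[-1,[-8,55,0],[0,0,0]],[-1,[-8,45,0],[0,0,0]]]' && python3 -m pendant '[[-0.2,[0,0,0],[0,0,-10]],[-0.2,[0,0,0],[0,0,-10]],[-0.2,[0,0,0],[0,0,-10]],[-0.2,[0,0,0],[0,0,-10]],[-0.2,[0,0,0],[0,0,-10]],[-0.2,[0,0,0],[0,0,-10]],[-0.2,[0,0,0],[0,0,-10]],[-0.2,[0,0,0],[0,0,-10]]]' && python3 -m pendant '[[-0.2,[0,0,0],[0,0,-10]],[-0.2,[0,0,0],[0,0,-2.1]],[-0.2,[0,0,0],[0,0,0]]]' && python3 -c "
from h import *
snap('wrist','w6');print(r.get_state()['q']);go(.499,-.4196,.014,-1.4265+np.pi)"
```

```text
clock: 16.92
tool_pos: [0.4988, -0.4221, 0.1488]
eef_rot: [0.999, 0.053, 0.001, -0.0]
contact_force: [-0.4, 0.3, 0.1]
opening: 1.003
finger_force: 0.0
clock: 17.92
tool_pos: [0.4993, -0.4195, 0.1487]
eef_rot: [0.729, 0.685, 0.001, -0.0]
contact_force: [0.4, -0.1, 0.1]
opening: 0.599
finger_force: 0.0
clock: 18.3
tool_pos: [0.4996, -0.4194, 0.1487]
eef_rot: [0.655, 0.755, 0.001, -0.0]
contact_force: [0.2, -0.1, -0.3]
opening: 0.6
finger_force: 0.0
[ 0.99834023  0.9235995  -0.73576052  1.53956597  0.71019206  0.96046748
  0.18305651]
shift [ -0.2  -0.9 134.8] turn [ 0.07 -0.05 -0.13] yaw now 1.7128
```

View pics/w6.png

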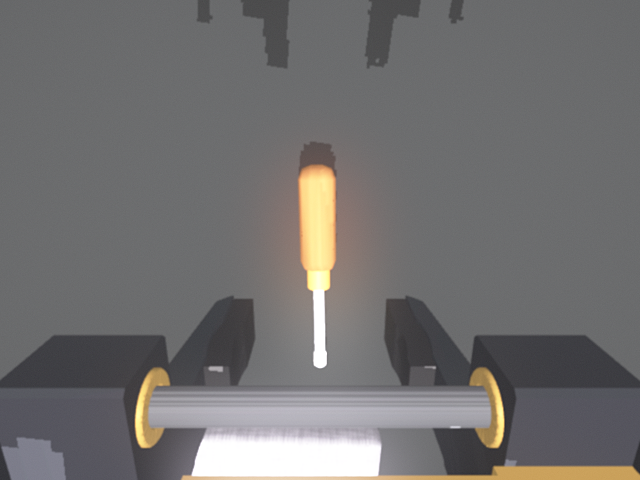

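```bash
python3 -c "
from h import *
s=fit([(-45,0),(115,0)],[pix('w6',317,166,.012),pix('w6',320,366,.014)])
go(*s[0],.014,s[1]+np.pi)"
```

```text
[ 0.4987 -0.4189] -1.4162 res [[0.1, -0.3], [-0.1, 0.3]]
shift [  0.5  -1.1 134.8] turn [ 0.07 -0.05 -0.73] yaw now 1.7128
```

```bash
python3 -m pendant '[[-0.2,[0.5,-1,40],[0,0,-0.5]],[-0.2,[0,0,45],[0,0,0]],[-0.2,[0,0,35],[0,0,0]],[-0.2,[0,0,14],[0,0,0]],[1,[0,0,0],[0,0,0]],[1,[0,0,0],[0,0,0]],[1,[0,0,0],[0,0,0]],[1,[0,0,0],[0,0,0]]]' 25 && python3 -m pendant '[[1,[0,0,-20],[0,0,0]],[1,[0,0,-40],[0,0,0]],[1,[0,0,-40],[0,0,0]],[1,[0,0,0],[0,0,0]]]' && python3 -c "
from h import *
go(.505,-.0845,.1,.107+np.pi)"
```

```text
clock: 19.35
tool_pos: [0.4997, -0.4195, 0.0164]
eef_rot: [0.651, 0.759, 0.001, 0.001]
contact_force: [-0.7, -0.6, 6.8]
opening: 0.289
finger_force: 25.0
clock: 19.85
tool_pos: [0.5011, -0.4198, 0.1193]
eef_rot: [0.651, 0.759, 0.002, 0.004]
contact_force: [-0.2, 0.1, -1.1]
opening: 0.293
finger_force: 25.0
shift [330.9  54.7  18.6] turn [  0.18   0.47 -87.38] yaw now 1.7234
```

```bash
python3 -m pendant '[[1,[30,5,2],[0,0,0]],[1,[50,8,2],[0,0,0]],[1,[50,8,2],[0,0,0]],[1,[50,8,2],[0,0,0]],[1,[50,8,2],[0,0,0]],[1,[50,9,2],[0,0,0]],[1,[51,9,4],[0,0,0]],[1,[0,0,0],[0.2,0.4,-7]]]' && python3 -m pendant '[[1,[0,0,0],[0,0,-10]],[1,[0,0,0],[0,0,-10]],[1,[0,0,0],[0,0,-10]],[1,[0,0,0],[0,0,-10]],[1,[0,0,0],[0,0,-10]],[1,[0,0,0],[0,0,-10]],[1,[0,0,0],[0,0,-10]],[1,[0,0,0],[0,0,-10]]]' && python3 -m pendant '[[1,[0,0,0],[0,0,-0.4]],[1,[0,0,0],[0,0,0]]]' && python3 -c "
from h import *
snap('wrist','w7');print(r.get_state()['q']);go(.505,-.0845,.0244,.107+np.pi)"
```

```text
clock: 20.85
tool_pos: [0.5029, -0.0766, 0.0995]
eef_rot: [0.598, 0.802, 0.003, -0.005]
contact_force: [-1.0, -2.2, -1.5]
opening: 0.293
finger_force: 25.0
clock: 21.85
tool_pos: [0.502, -0.0838, 0.0987]
eef_rot: [-0.053, 0.999, 0.004, -0.002]
contact_force: [0.2, 0.2, -0.4]
opening: 0.291
finger_force: 25.0
clock: 22.1
tool_pos: [0.5024, -0.0836, 0.099]
eef_rot: [-0.052, 0.999, 0.004, -0.002]
contact_force: [0.2, 0.6, -0.3]
opening: 0.292
finger_force: 25.0
[ 0.61116082  0.94615522 -0.94114326  1.99927857  1.09047395  0.82287087
  0.69067312]
shift [-2.6 -1.8 74.7] turn [ 0.42 -0.19 -0.1 ] yaw now -3.0364
```

View pics/w7.png

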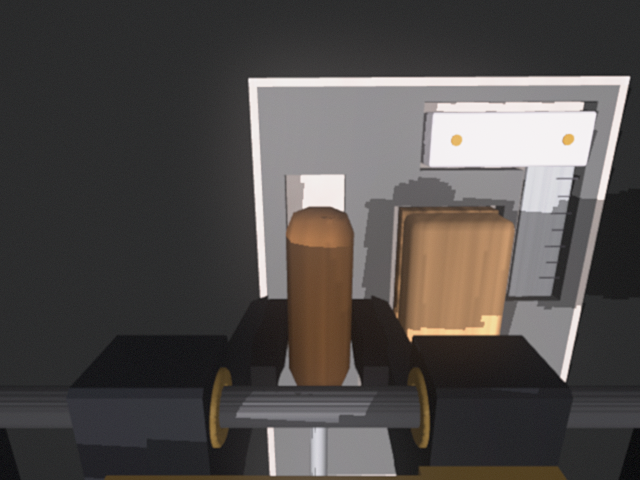

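```bash
python3 -c "
from h import *
P=lambda l,z:[pix('w7',u,v,z) for u,v in l]
a,_,Q=fit([(-49,-17),(-49,17)],P([(285,175),(345,175)],.02),.107)
b,_,_=fit([(-45,0)],P([(320,208)],.099-.0164+.013),.107)
print('tray-frame err',Q.T@(a-b)*1000)
"
```

```text
[ 0.5047 -0.0838] 0.107 res [[-0.1, 0.4], [0.1, -0.4]]
[ 0.5019 -0.082 ] 0.107 res [[-0.0, -0.0]]
tray-frame err [ 2.57209534 -2.16075351]
```

```bash
python3 -m pendant '[[1,[-2.6,-2,15],[0.4,-0.2,-0.1]],[1,[0,0,18],[0,0,0]],[1,[0,0,18],[0,0,0]],[1,[0,0,12],[0,0,0]],[1,[0,0,5],[0,0,0]],[1,[0,0,3],[0,0,0]],[1,[0,0,0],[0,0,0]]]' && python3 -c "
from h import *
go(.505,-.0845,.0244,.107+np.pi)"
```

```text
clock: 23.02
tool_pos: [0.5057, -0.085, 0.0284]
eef_rot: [-0.054, 0.999, 0.0, 0.001]
contact_force: [-0.5, 0.4, -1.0]
opening: 0.289
finger_force: 25.0
shift [0.6 0.6 4. ] turn [0.03 0.06 0.12] yaw now -3.0326
```

```bash
python3 -m pendant '[[1,[0.4,0.4,2],[0,0,0]],[1,[0,0,1.5],[0,0,0]],[1,[0,0,0],[0,0,0]],[-0.2,[0,0,0],[0,0,0]],[-0.2,[0,0,0],[0,0,0]],[-0.2,[0,0,-20],[0,0,0]],[-0.2,[0,0,-50],[0,0,0]],[-0.2,[0,0,-55],[0,0,0]]]' && python3 -c "
from h import *
print(r.get_state()['q']);go(.56,.2,.35,np.pi/2)"
```

```text
clock: 24.02
tool_pos: [0.5045, -0.0846, 0.1507]
eef_rot: [-0.055, 0.998, 0.0, -0.0]
contact_force: [1.5, 0.2, -0.8]
opening: 0.6
finger_force: 0.0
[ 0.64073314  0.86644697 -0.99567934  1.96536117  0.96806771  0.88706973
  0.79315442]
shift [ -86.2  277.  -199.1] turn [ 1.000e-02 -8.000e-02  9.629e+01] yaw now -3.0318
```

```bash
python3 -m pendant '[[-0.2,[0,0,-50],[0,0,4]],[-0.2,[0,0,-55],[0,0,10]],[-0.2,[0,0,-55],[0,0,9.3]],[-0.2,[0,0,-55],[0,0,0]],[-0.2,[0,0,-34],[0,0,0]],[-0.2,[0,0,0],[0,0,0]]]' && python3 -c "
from h import *
go(.48,.33,.40,2.848)"
```

```text
clock: 24.78
tool_pos: [0.5059, -0.0841, 0.4011]
eef_rot: [0.148, 0.989, 0.0, 0.003]
contact_force: [0.2, 0.6, -0.4]
opening: 0.6
finger_force: 0.0
shift [146.1 388.3   1. ] turn [ 0.1   0.32 -0.22] yaw now 2.8442
```

```bash
python3 -m pendant '[[-1,[14,36,0],[0,0,0]],[-1,[19,52,0],[0,0,0]],[-1,[19,52,0],[0,0,0]],[-1,[19,52,0],[0,0,0]],[-1,[19,52,0],[0,0,0]],[-1,[19,52,0],[0,0,0]],[-1,[19,52,0],[0,0,0]],[-1,[18,40,0],[0,0,0]]]' && python3 -m pendant '[[-1,[0,0,0],[0,0,0]],[-1,[0,0,0],[0,0,0]]]' && python3 -c "
from h import *
snap('wrist','w8');go(.48,.33,.40,2.848)"
```

```text
clock: 25.78
tool_pos: [0.478, 0.3305, 0.397]
eef_rot: [0.147, 0.989, -0.001, -0.001]
contact_force: [0.5, -0.1, -0.1]
opening: 1.002
finger_force: 0.0
clock: 26.02
tool_pos: [0.4791, 0.3276, 0.3976]
eef_rot: [0.148, 0.989, -0.001, -0.0]
contact_force: [0.4, -0.3, -0.1]
opening: 1.002
finger_force: 0.0
shift [ 0.4  3.  -2.2] turn [-0.11  0.03 -0.32] yaw now 2.8425
```

View pics/w8.png

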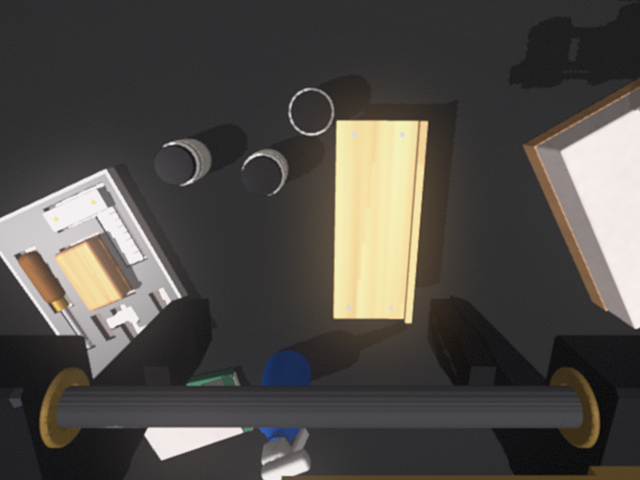

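```bash
python3 -c "
from h import *
P=lambda l,z:[pix('w8',u,v,z) for u,v in l]
s=fit([(-50,125),(-50,-125),(42,125),(42,-125)],P([(336,121),(333,318)],.065)+P([(420,121),(406,320)],.077))
for y in (-60,0,60): print('slot',y,(s[0]+s[2]@[.016,y/1000]).round(4))
for u,v,z in [(176,164,.072),(262,174,.072),(311,111,.058)]: print(pix('w8',u,v,z).round(4))
g=cv2.cvtColor(cv2.imread('pics/w8.png'),cv2.COLOR_BGR2GRAY)
print(cv2.HoughCircles(cv2.resize(g[70:220,130:340],None,fx=3,fy=3),cv2.HOUGH_GRADIENT,1,60,param1=80,param2=25,minRadius=45,maxRadius=90))
"
```

```text
[0.5503 0.3778] 1.275 res [[1.4, -0.1], [0.1, -1.2], [1.4, -0.1], [-2.9, 1.4]]
slot -60 [0.6124 0.3756]
slot 0 [0.555  0.3931]
slot 60 [0.4976 0.4105]
[0.4088 0.1766 0.072 ]
[0.4487 0.2675 0.072 ]
[0.399  0.3423 0.058 ]
[[[543.5 121.5  67.8]
  [136.5 286.5  70. ]
  [397.5 315.5  58.5]]]
```

```bash
python3 -c "
from h import *
print('spray',pix('sc',366,368,0),pix('sd',211,318,0))
go(.410,.1766,.12,2.848)"
```

```text
spray [0.76313341 0.19875742 0.        ] [0.75290271 0.20636627 0.        ]
shift [  22.2 -163.7  278.1] turn [-0.11  0.03 -0.32] yaw now 2.8425
```

```bash
python3 -m pendant '[[-1,[4,-20,30],[0,0,-0.3]],[-1,[4,-30,45],[0,0,0]],[-1,[4,-30,45],[0,0,0]],[-1,[4,-30,45],[0,0,0]],[-1,[4,-30,45],[0,0,0]],[-1,[2,-24,45],[0,0,0]],[-1,[0,0,23],[0,0,0]],[-1,[0,0,0],[0,0,0]]]' && python3 -c "
from h import *
go(.410,.1766,.022,2.848)
snap('wrist','w9');g=cv2.cvtColor(cv2.imread('pics/w9.png'),cv2.COLOR_BGR2GRAY)
c=cv2.HoughCircles(g[:330],cv2.HOUGH_GRADIENT,1,60,param1=80,param2=25,minRadius=45,maxRadius=110);print(c)
for u,v,q in c[0]: print(pix('w9',u,v,.072),pix('w9',u,v,.058))"
```

```text
clock: 27.08
tool_pos: [0.4103, 0.1762, 0.1198]
eef_rot: [0.147, 0.989, -0.001, -0.001]
contact_force: [0.9, -0.1, -0.3]
opening: 1.002
finger_force: 0.0
shift [ 0.3  0.5 97.8] turn [-0.13 -0.07 -0.05] yaw now 2.8472
[[[310.5 266.5  47.4]
  [495.5 293.5  50.6]
  [619.5 163.5  58.3]]]
[0.40444053 0.17427281 0.072     ] [0.40954055 0.17233246 0.058     ]
[0.44669131 0.2619818  0.072     ] [0.45486164 0.26641514 0.058     ]
[0.39698685 0.32854992 0.072     ] [0.40154522 0.33782069 0.058     ]
```

```bash
python3 -m pendant '[[-1,[3,0,30],[0,0,0]],[-1,[0,0,40],[0,0,0]],[-1,[0,0,27],[0,0,0]],[-1,[0,0,0],[0,0,0]],[1,[0,0,0],[0,0,0]],[1,[0,0,0],[0,0,0]],[1,[0,0,0],[0,0,0]],[1,[0,0,0],[0,0,0]]]' 20 && python3 -c "
from h import *
go(.407,.1755,.022,2.848);print(r.get_state()['q'])"
```

```text
clock: 28.12
tool_pos: [0.4081, 0.1786, 0.0242]
eef_rot: [0.146, 0.989, -0.0, 0.001]
contact_force: [-1.2, -2.4, 6.2]
opening: 0.583
finger_force: 20.0
shift [ 0.1 -3.3  2.2] turn [0.   0.07 0.05] yaw now 2.8488
[-0.18882122  0.95024829 -0.53892029  2.22080495  1.4768922   0.43366208
 -0.71238005]
```

```bash
python3 -m pendant '[[1,[0,0,-25],[0,0,0]],[1,[0,0,-45],[0,0,0]],[1,[0,0,-50],[0,0,0]],[1,[0,0,-50],[0,0,0]],[1,[0,0,0],[0,0,0]]]' && python3 -c "
from h import *
go(.5788,.3754,.20,2.846)"
```

```text
clock: 28.75
tool_pos: [0.4093, 0.1806, 0.1965]
eef_rot: [0.146, 0.989, 0.003, 0.003]
contact_force: [0.3, -0.7, -2.2]
opening: 0.587
finger_force: 20.0
shift [-106.1  235.4   -1.5] turn [0.35 0.28 0.17] yaw now 2.849
```

```bash
python3 -m pendant '[[1,[-10,24,0],[0,0,0]],[1,[-18,40,0],[0,0,0]],[1,[-20,44,0],[0,0,0]],[1,[-20,44,0],[0,0,0]],[1,[-19,43,0],[0,0,0]],[1,[-19,40,0],[0,0,0]],[1,[0,0,0],[0.2,0.2,0]],[1,[0,0,0],[0,0,0]]]' && python3 -c "
from h import *
go(.5788,.3754,.091,2.846)"
```

```text
clock: 29.75
tool_pos: [0.5759, 0.3726, 0.1918]
eef_rot: [0.145, 0.989, -0.003, -0.003]
contact_force: [-0.5, -0.4, -2.0]
opening: 0.585
finger_force: 20.0
shift [ -2.4   4.1 100.8] turn [-0.38 -0.24  0.24] yaw now 2.8502
```

```bash
python3 -m pendant '[[1,[-2,3,25],[0,0,0.2]],[1,[0,0,35],[0,0,0]],[1,[0,0,25],[0,0,0]],[1,[0,0,12],[0,0,0]],[1,[0,0,0],[0,0,0]]]' && python3 -c "
from h import *
go(.5788,.3754,.0892,2.846)"
```

```text
clock: 30.38
tool_pos: [0.5789, 0.3748, 0.0956]
eef_rot: [0.147, 0.989, -0.002, -0.002]
contact_force: [0.5, 1.1, -1.2]
opening: 0.584
finger_force: 20.0
shift [0.2 0.6 6.4] turn [-0.28 -0.24 -0.  ] yaw now 2.8459
```

```bash
python3 -m pendant '[[1,[0,0,3],[0,0,0]],[1,[0,0,2],[0,0,0]],[1,[0,0,0],[0,0,0]]]' && python3 -m pendant '[[1,[0,4,0],[0,0,0]],[1,[0,3,0],[0,0,0]],[1,[0,0,0],[0,0,0]]]'
```

```text
clock: 30.75
tool_pos: [0.5796, 0.3759, 0.0924]
eef_rot: [0.147, 0.989, -0.001, -0.001]
contact_force: [0.3, 0.3, -1.7]
opening: 0.582
finger_force: 20.0
clock: 31.12
tool_pos: [0.5813, 0.3832, 0.0921]
eef_rot: [0.147, 0.989, -0.001, -0.002]
contact_force: [-0.1, -0.2, -1.5]
opening: 0.585
finger_force: 20.0
```

```bash
python3 -m pendant '[[1,[0,0,1.5],[0,0,0]],[1,[0,0,0.7],[0,0,0]],[1,[0,0,0],[0,0,0]]]' && python3 -m pendant '[[1,[0,2,0],[0,0,0]],[1,[0,1,0],[0,0,0]],[1,[0,0,0],[0,0,0]]]'
```

```text
clock: 31.5
tool_pos: [0.5814, 0.3824, 0.0897]
eef_rot: [0.147, 0.989, -0.001, -0.002]
contact_force: [0.2, -0.2, -1.3]
opening: 0.591
finger_force: 20.0
clock: 31.88
tool_pos: [0.5822, 0.3844, 0.0896]
eef_rot: [0.147, 0.989, -0.002, -0.002]
contact_force: [-1.1, -2.4, -0.2]
opening: 0.583
finger_force: 20.0
```

```bash
python3 -m pendant '[[1,[0,0.6,0.5],[0,0,0]],[1,[0,0,0],[0,0,0]],[-0.7,[0,0,0],[0,0,0]],[-0.7,[0,0,0],[0,0,0]],[-0.7,[0,0,-20],[0,0,0]],[-0.7,[0,0,-45],[0,0,0]],[-0.7,[0,0,-45],[0,0,0]],[-0.7,[0,0,0],[0,0,0]]]' && python3 -c "
from h import *
go(.449,.2665,.15,2.846)"
```

```text
clock: 32.88
tool_pos: [0.5844, 0.3892, 0.2055]
eef_rot: [0.147, 0.989, 0.003, 0.001]
contact_force: [-1.5, -0.4, 0.1]
opening: 0.85
finger_force: 0.0
shift [  93.8 -157.3   54.3] turn [ 0.39  0.06 -0.02] yaw now 2.8456
```

```bash
python3 -m pendant '[[-1,[14,-22,0],[0.3,0,0]],[-1,[20,-34,10],[0,0,0]],[-1,[20,-34,14],[0,0,0]],[-1,[20,-34,15],[0,0,0]],[-1,[20,-33,15],[0,0,0]],[-1,[0,0,0],[0,0,0]],[-1,[0,0,0],[0,0,0]]]' && python3 -c "
from h import *
go(.449,.2665,.024,2.846)
snap('wrist','w10');g=cv2.cvtColor(cv2.imread('pics/w10.png'),cv2.COLOR_BGR2GRAY)
c=cv2.HoughCircles(g[:330],cv2.HOUGH_GRADIENT,1,60,param1=80,param2=25,minRadius=30,maxRadius=90);print(c)
for u,v,q in c[0][:6]: print(pix('w10',u,v,.072),pix('w10',u,v,.058))"
```

```text
clock: 33.75
tool_pos: [0.4478, 0.2641, 0.1472]
eef_rot: [0.147, 0.989, -0.003, -0.002]
contact_force: [0.5, 0.8, -1.0]
opening: 0.993
finger_force: 0.0
shift [ -0.7   3.3 123.2] turn [-0.34 -0.13 -0.01] yaw now 2.8458
[[[428.5 130.5  46.9]
  [322.5 254.5  42.1]]]
[0.39687674 0.34016222 0.072     ] [0.39845102 0.34338349 0.058     ]
[0.44673193 0.26703684 0.072     ] [0.45147674 0.26560771 0.058     ]
```

```bash
python3 -m pendant '[[-1,[1,3,35],[0,0,0]],[-1,[0,0,45],[0,0,0]],[-1,[0,0,30],[0,0,0]],[-1,[0,0,12],[0,0,0]],[1,[0,0,0],[0,0,0]],[1,[0,0,0],[0,0,0]],[1,[0,0,0],[0,0,0]],[1,[0,0,0],[0,0,0]]]' 20 && python3 -m pendant '[[1,[0,0,-25],[0,0,0]],[1,[0,0,-45],[0,0,0]],[1,[0,0,-50],[0,0,0]],[1,[0,0,-50],[0,0,0]],[1,[0,0,0],[0,0,0]]]' && python3 -c "
from h import *
go(.5233,.3922,.20,2.846)"
```

```text
clock: 34.8
tool_pos: [0.4467, 0.2656, 0.0254]
eef_rot: [0.147, 0.989, -0.003, -0.002]
contact_force: [0.7, -0.6, 3.9]
opening: 0.584
finger_force: 20.0
clock: 35.42
tool_pos: [0.4485, 0.2681, 0.1981]
eef_rot: [0.148, 0.989, -0.001, 0.0]
contact_force: [0.1, -0.3, -1.3]
opening: 0.583
finger_force: 20.0
shift [-35.3 140.5  -2.1] turn [-0.11  0.06 -0.03] yaw now 2.8455
```

```bash
python3 -m pendant '[[1,[-7,24,0],[0,0,0]],[1,[-10,40,0],[0,0,0]],[1,[-10,42,0],[0,0,0]],[1,[-8,34,0],[0,0,0]],[1,[0,0,0],[0,0,0]],[1,[0,0,0],[0,0,0]]]' && python3 -c "
from h import *
go(.5233,.3922,.0904,2.846)"
```

```text
clock: 36.17
tool_pos: [0.5206, 0.3887, 0.192]
eef_rot: [0.147, 0.989, -0.005, -0.003]
contact_force: [-0.8, -0.1, -0.4]
opening: 0.588
finger_force: 20.0
shift [ -1.9   5.3 101.5] turn [-0.66 -0.22  0.01] yaw now 2.8462
```

```bash
python3 -m pendant '[[1,[-1,3,25],[-0.3,0,0]],[1,[0,0,35],[0,0,0]],[1,[0,0,25],[0,0,0]],[1,[0,0,11],[0,0,0]],[1,[0,0,2],[0,0,0]],[1,[0,0,0],[0,0,0]],[1,[0,0,0],[0,0,0]]]' && python3 -c "
from h import *
go(.5263,.4018,.0904,2.846)"
```

```text
clock: 37.05
tool_pos: [0.5232, 0.3929, 0.0965]
eef_rot: [0.147, 0.989, -0.0, -0.001]
contact_force: [-0.1, -0.0, -1.5]
opening: 0.583
finger_force: 20.0
shift [-0.4  9.4  6.1] turn [-0.07 -0.13 -0.01] yaw now 2.8458
```

```bash
python3 -m pendant '[[1,[0,3,3],[0,0,0]],[1,[0,2,2.3],[0,0,0]],[1,[0,0,0.6],[0,0,0]],[1,[0,0,0],[0,0,0]]]' && python3 -m pendant '[[1,[0,2,0],[0,0,0]],[1,[0,1.5,0],[0,0,0]],[1,[0,0,0],[0,0,0]]]'
```

```text
clock: 37.55
tool_pos: [0.5243, 0.3975, 0.0905]
eef_rot: [0.147, 0.989, -0.001, -0.001]
contact_force: [-1.6, -1.2, 5.1]
opening: 0.584
finger_force: 20.0
clock: 37.92
tool_pos: [0.5254, 0.3999, 0.0904]
eef_rot: [0.147, 0.989, -0.002, -0.001]
contact_force: [-1.2, -4.0, 6.6]
opening: 0.586
finger_force: 20.0
```

```bash
python3 -m pendant '[[1,[0,0,-0.7],[0,0,0]],[1,[0,1.5,0],[0,0,0]],[1,[0,0.5,0],[0,0,0]],[1,[0,0,0],[0,0,0]]]'
```

```text
clock: 38.42
tool_pos: [0.5259, 0.4017, 0.0904]
eef_rot: [0.147, 0.989, -0.002, -0.002]
contact_force: [-3.0, -3.9, 5.0]
opening: 0.582
finger_force: 20.0
```

```bash
python3 -m pendant '[[1,[0,0.8,0],[0,0,0]],[1,[0,0,0],[0,0,0]]]' && python3 -m pendant '[[-0.7,[0,0,0],[0,0,0]],[-0.7,[0,0,0],[0,0,0]],[-0.7,[0,0,-20],[0,0,0]],[-0.7,[0,0,-45],[0,0,0]],[-0.7,[0,0,-45],[0,0,0]],[-0.7,[0,0,0],[0,0,0]]]' && python3 -c "
from h import *
go(.3985,.3425,.20,1.275)"
```

```text
clock: 38.67
tool_pos: [0.5259, 0.4018, 0.0904]
eef_rot: [0.148, 0.989, -0.003, -0.002]
contact_force: [-2.5, -5.2, 6.9]
opening: 0.583
finger_force: 20.0
clock: 39.42
tool_pos: [0.5277, 0.4065, 0.2058]
eef_rot: [0.147, 0.989, 0.003, 0.001]
contact_force: [0.6, 0.6, 0.3]
opening: 0.85
finger_force: 0.0
shift [104.9 -98.9   5.2] turn [ 0.3  -0.27 90.  ] yaw now 2.8459
```

```bash
python3 -m pendant '[[-0.8,[24,-22,0],[0,0,0]],[-0.8,[40,-38,0],[0,0,0]],[-0.8,[41,-39,0],[0,0,0]],[-0.8,[0,0,0],[0,0,10]],[-0.8,[0,0,0],[0,0,10]],[-0.8,[0,0,0],[0,0,10]],[-0.8,[0,0,0],[0,0,10]],[-0.8,[0,0,0],[0,0,10]]]' && python3 -m pendant '[[-0.8,[0,0,0],[0,0,10]],[-0.8,[0,0,0],[0,0,10]],[-0.8,[0,0,0],[0,0,10]],[-0.8,[0,0,0],[0,0,10]],[-0.8,[0,0,50],[0,0,0]],[-0.8,[0,0,0],[0,0,0]],[-0.8,[0,0,0],[0,0,0]]]' && python3 -c "
from h import *
go(.3985,.3425,.024,1.275);print(r.get_state()['q'])
snap('wrist','w11');g=cv2.cvtColor(cv2.imread('pics/w11.png'),cv2.COLOR_BGR2GRAY)
c=cv2.HoughCircles(g[:330],cv2.HOUGH_GRADIENT,1,60,param1=80,param2=25,minRadius=30,maxRadius=90);print(c)
for u,v,q in c[0][:6]: print(pix('w11',u,v,.072),pix('w11',u,v,.058))"
```

```text
clock: 40.42
tool_pos: [0.3969, 0.3394, 0.2008]
eef_rot: [0.554, 0.833, -0.002, -0.001]
contact_force: [-0.3, 0.5, -0.4]
opening: 0.901
finger_force: 0.0
clock: 41.3
tool_pos: [0.3971, 0.3398, 0.1516]
eef_rot: [0.803, 0.595, -0.002, -0.001]
contact_force: [0.6, 0.5, -0.2]
opening: 0.898
finger_force: 0.0
shift [  3.3   1.  127.6] turn [-0.18  0.12  0.03] yaw now 1.2756
[-0.59740296  0.70303559 -0.32322739  1.94854833  0.39641935  0.55478367
 -1.4852813 ]
[[[595.5  79.5  79. ]
  [322.5 239.5  41.3]]]
[0.56044545 0.39066514 0.072     ] [0.56918306 0.38898988 0.058     ]
[0.40103664 0.34881087 0.072     ] [0.3998205  0.34452215 0.058     ]
```

```bash
python3 -m pendant '[[-0.8,[6,1,35],[0,0,0]],[-0.8,[0,0,45],[0,0,0]],[-0.8,[0,0,33],[0,0,0]],[-0.8,[0,0,13],[0,0,0]],[1,[0,0,0],[0,0,0]],[1,[0,0,0],[0,0,0]],[1,[0,0,0],[0,0,0]],[1,[0,0,0],[0,0,0]]]' 20 && python3 -c "
from h import *
print(r.get_state()['q'])"
```

```text
clock: 42.35
tool_pos: [0.4, 0.3451, 0.026]
eef_rot: [0.804, 0.595, -0.001, -0.001]
contact_force: [0.8, -0.5, 6.7]
opening: 0.584
finger_force: 20.0
[-0.69773818  0.92152487 -0.1676794   1.9866434   0.50627695  0.27484319
 -1.58614123]
```

```bash
python3 -m pendant '[[1,[-3,0,-10],[0,0,0]],[1,[-3,0,-35],[0,0,0]],[1,[0,0,-45],[0,0,0]],[1,[0,0,-45],[0,0,0]],[1,[0,0,-40],[0,0,0]],[1,[0,0,0],[0,0,-10]],[1,[0,0,0],[0,0,-10]],[1,[0,0,0],[0,0,-10]]]' && python3 -m pendant '[[1,[0,0,0],[0,0,-10]],[1,[0,0,0],[0,0,-10]],[1,[0,0,0],[0,0,-10]],[1,[0,0,0],[0,0,-10]],[1,[0,0,0],[0,0,-10]],[1,[0,0,0],[0,0,-10]],[1,[0,0,0],[0,0,0]],[1,[0,0,0],[0,0,0]]]' && python3 -c "
from h import *
go(.4679,.4091,.20,2.846);print(r.get_state()['q'])"
```

```text
clock: 43.35
tool_pos: [0.3979, 0.3382, 0.2003]
eef_rot: [0.62, 0.785, -0.002, -0.001]
contact_force: [-0.1, 0.2, -1.2]
opening: 0.587
finger_force: 20.0
clock: 44.35
tool_pos: [0.3982, 0.3386, 0.1999]
eef_rot: [0.149, 0.989, -0.001, -0.002]
contact_force: [0.2, 0.2, -0.3]
opening: 0.581
finger_force: 20.0
shift [-45.9  87.9  -0.5] turn [-0.18 -0.16 -0.18] yaw now 2.8428
[-0.30237369  0.7292777  -0.83289468  1.89167606  0.71188329  0.85172865
 -0.23616042]
```

```bash
python3 -m pendant '[[1,[-9,20,0],[0,0,0]],[1,[-18,34,0],[0,0,0]],[1,[-18,32,0],[0,0,0]],[1,[0,0,0],[0,0,0]],[1,[0,0,30],[0,0,0]],[1,[0,0,40],[0,0,0]],[1,[0,0,25],[0,0,0]],[1,[0,0,0],[0,0,0]]]' && python3 -c "
from h import *
go(.4708,.4187,.091,2.846)"
```

```text
clock: 45.35
tool_pos: [0.4645, 0.406, 0.1028]
eef_rot: [0.147, 0.989, -0.003, -0.003]
contact_force: [0.4, 0.4, -0.8]
opening: 0.588
finger_force: 20.0
shift [-2.4 14.  11.6] turn [-0.44 -0.26 -0.02] yaw now 2.8456
```

```bash
python3 -m pendant '[[1,[-2,4,5],[-0.2,0,0]],[1,[0,3,4],[0,0,0]],[1,[0,3,1.5],[0,0,0]],[1,[0,0,0.5],[0,0,0]],[1,[0,0,0],[0,0,0]]]' && python3 -m pendant '[[1,[0,2,0],[0,0,0]],[1,[0,1,0],[0,0,0]],[1,[0,0,0],[0,0,0]]]' && python3 -c "
from h import *
go(.4708,.4187,.091,2.846)"
```

```text
clock: 45.98
tool_pos: [0.4707, 0.4171, 0.0935]
eef_rot: [0.147, 0.989, 0.001, -0.001]
contact_force: [-0.6, 0.2, -0.8]
opening: 0.59
finger_force: 20.0
clock: 46.35
tool_pos: [0.4714, 0.4188, 0.0932]
eef_rot: [0.147, 0.989, -0.001, -0.002]
contact_force: [-1.2, -3.9, 0.5]
opening: 0.584
finger_force: 20.0
shift [ 0.5 -0.2  2.2] turn [-0.1  -0.16 -0.02] yaw now 2.8457
```

Lip contact. Lower the last 2 mm and release.

```bash
python3 -m pendant '[[1,[0,0,1],[0,0,0]],[1,[0,0,1],[0,0,0]],[1,[0,0.6,0.4],[0,0,0]],[1,[0,0,0],[0,0,0]]]' && python3 -m pendant '[[-0.7,[0,0,0],[0,0,0]],[-0.7,[0,0,0],[0,0,0]],[-0.7,[0,0,-20],[0,0,0]],[-0.7,[0,0,-45],[0,0,0]],[-0.7,[0,0,-45],[0,0,0]],[-0.7,[0,0,-50],[0,0,0]],[-0.7,[0,0,-50],[0,0,0]],[-0.7,[0,0,-30],[0,0,0]]]' && python3 -c "
from h import *
go(.45,.28,.40,2.846)"
```

```text
clock: 46.85
tool_pos: [0.4714, 0.4188, 0.0911]
eef_rot: [0.147, 0.989, -0.001, -0.001]
contact_force: [-3.1, -7.0, 6.0]
opening: 0.585
finger_force: 20.0
clock: 47.85
tool_pos: [0.4722, 0.4217, 0.3357]
eef_rot: [0.147, 0.989, 0.003, -0.0]
contact_force: [0.2, 0.5, -0.3]
opening: 0.848
finger_force: 0.0
shift [ -19.8 -141.6  -65.3] turn [ 0.38 -0.1   0.04] yaw now 2.8468
```

```bash
python3 -m pendant '[[-0.7,[-5,-30,-16],[0,0,0]],[-0.7,[-5,-40,-16],[0,0,0]],[-0.7,[-5,-40,-16],[0,0,0]],[-0.7,[-5,-32,-17],[0,0,0]],[-0.7,[0,0,0],[0,0,0]],[-0.7,[0,0,0],[0,0,0]]]' && python3 -c "
from h import *
w=snap('wrist','w12');s=snap('scene','sc12')
a=cv2.imread('pics/w12.png')[:340,:460];b=cv2.imread('pics/sc12.png')[170:340,240:590]
a=cv2.resize(a,(420,310));b=cv2.resize(b,None,fx=2.2,fy=2,interpolation=cv2.INTER_CUBIC)
b=cv2.resize(b,(600,291)); 
o=np.zeros((600,600,3),np.uint8);o[:307,:420]=a[:307];o[309:600,:600]=b;cv2.imwrite('pics/fin.png',o)
g=cv2.cvtColor(cv2.imread('pics/w12.png'),cv2.COLOR_BGR2GRAY)
c=cv2.HoughCircles(cv2.resize(g[:330],None,fx=2,fy=2),cv2.HOUGH_GRADIENT,1,50,param1=80,param2=25,minRadius=30,maxRadius=70)
for u,v,q in c[0][:8]: print(u/2,v/2,q/2,pix('w12',u/2,v/2,.137))"
```

```text
clock: 48.6
tool_pos: [0.4501, 0.2793, 0.3965]
eef_rot: [0.147, 0.989, 0.001, -0.001]
contact_force: [0.4, 0.6, -0.3]
opening: 0.848
finger_force: 0.0
455.75 179.25 27.45 [0.47446973 0.41611156 0.137     ]
450.25 234.25 23.6 [0.52943013 0.39955014 0.137     ]
444.25 282.25 21.0 [0.5810458  0.38263712 0.137     ]
108.75 228.25 29.1 [0.41970917 0.06173224 0.137     ]
```

View pics/fin.png

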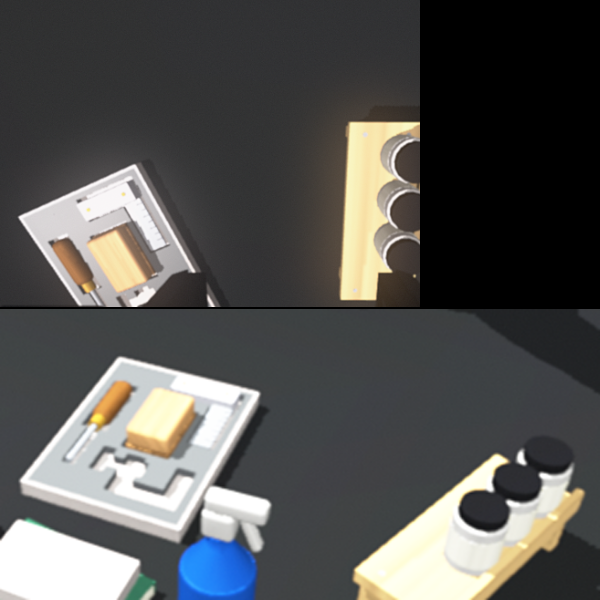

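```bash
python3 -c "
from plant import r
print(r.finish_job())"
```

```text
the job is handed in; nothing more can be done
None
```

The job is handed in: square, block and driver lie in their cut-outs in the tray and the three pots stand against the shelf's rear lip, about 2–5 mm apart; the clamp and a fourth pot were not on the bench.

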